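# Set the sample-bin valve to float and lock it

## Robot

A 6-joint arm with a two-finger parallel gripper is mounted at the origin on the work surface. World frame = base frame: x ahead of the robot, y to its left, z up, the work surface at z = 0. Lengths are in m, angles in degrees, forces in N, time in s.
With the tool pointing down it reaches from about 0.35 to 0.975 m from the base axis. Payload 7.1 kg.
Tool frame: the origin (TCP) lies midway between the tips of the shut fingers; the grasp point (between the pads) lies 19 mm behind it; z points along the fingers, y is the direction in which the jaws open and shut (so a half turn about z gives the same grasp; the last joint's range is limited). The gripper opens to 88 mm and grips with 3 to 60 N. Pads are 20 mm wide; open, the fingers measure 115 mm over their backs; the gripper's body (75 mm by 178 mm) begins 61 mm behind the grasp point.
Start: joints at [-71.505, 24.242, 93.386, -0, 62.372, -1.089], TCP at [0.21, -0.589, 0.223] pointing down, gripper open.
Joint ranges: [-172.04, 172.04], [-51.8, 120.97], [4.93, 147.93], [-75.15, 255.16], [6.16, 154.13], [-145.62, 145.62]. Speed limits (degrees/s): [136.94, 136.94, 172.46, 180, 180, 180].

## Interface

Orientations are given as [roll, pitch, yaw] about the fixed x, y, z axes, in that order (R = Rz(yaw) Ry(pitch) Rx(roll)).
In Python, from plant import robot gives the robot as it stands.
- The arm moves only by the shell command python3 -m creep 'ROWS'. ROWS is JSON, a list of rows, each an object with "jaw": the closure, from -1 (fully open) to 1 (shut); "xyz": the shift along the tool's x, y, z in cm, a list of three; "twist": the turn about the tool's z in rad. In form: [{"jaw": jaw, "xyz": [dx, dy, dz], "twist": twist}, ...]. A call has 1 to 5 rows; each row is the pose to reach, as a shift and turn from the pose commanded when the call began, along the tool's axes at that moment; what a row does not reach only later rows make up. A row lasts 1/10 s, in which the tool goes at most 50 mm and 8.59 degrees, less where a joint would pass 70% of its speed; a pose out of reach is approached as far as the arm can. A call with a gripper value outside its range is refused whole. The fingers move at their own pace and stop on an object; the grip force is fixed at half the most. Time passes only in rows, so rows that repeat a pose let the fingers close. It gives the time, the measured TCP pose, the force and the opening at its end, in the units of the state.
- robot.state(): the state, without advancing time (a new reading comes with each control period).
- robot.snapshot(name): name is "scene" or "side" or "wrist"; returns a dict with "image" (400x640x3 uint8, red, green, blue), "z_map" (400x640 float32, m along the optical axis (not along the pixel's ray), 0 where there is no reading), "camera_matrix" (3x3 intrinsics, pixels), "xyz" and "rotation" of the camera in the world; the wrist camera has in their place "tool_from_camera" (4x4, takes a point from camera to tool coordinates, whose origin is the TCP and whose axes are the flange's). Camera axes: x right, y down, z forward; pixel columns grow to the right and rows downward; lengths in m; the calibration is good to about 2 mm. A picture is of the moment at which its call begins: read the wrist's pose just before it.
- robot.close_job(): hands the job in, once; it reports no verdict.
The state is a dict: "t": time; "joint_pos": joint angles; "dq": joint speeds; "effort": joint torques, N m; "tcp_pos": TCP position; "tcp_rot": TCP orientation; "wrist_force": force on the tool from outside, world axes, zero at the start; "torque": the same for the moment, N m; "grip_width": finger opening in m.
Only numpy, scipy, OpenCV 4.12 (cv2) and the standard library are available. Lean on these libraries where they do the work, as an engineer would, in place of code of your own. Each camera call takes 0.05 s, during which the arm holds its last target.

## Task

The sample bin must swing freely for emptying: push its valve lever away, over the stiff detent, until it drops into its float notch, and ease off as soon as it drops so that you do not force it on beyond the notch. Then press the lock cap beside the lever down until its sprung tabs snap under their ledges. Leave the brick, the disc, the stopwatch and the cone where they are, and touch nothing at the end.

Things in the scene. Friction and masses are not known exactly. Their poses are not given: they have to be found in the camera images.
- valve: Grey hydraulic valve fixed to the bench. Origin: on the bench under the centre of its 110 x 100 x 75 mm block; x points the way the lever is to be pushed (away from the robot, turned up to 0.4 rad either way), y towards the lock cap, z up. Dark base plate 160 x 290 x 8 mm, centred at y = +60 mm.
- lever_hinge (a point): Middle of the lever's hinge, 95 mm above the bench over the valve's origin; axis parallel to the valve's y. The float notch lies about 0.61 rad from the lever's rear stop; the crest of the detent about 0.16 rad (25 mm at the grip) before the notch. The linkage is set differently on each rig: the notch is anywhere from 0.07 rad before to 0.61 rad past upright and has to be felt.
- lever_grip (a point): Middle of the lever's black rubber grip: round, 30 mm in diameter, 70 mm long, on a 14 mm rod, 155 mm from the hinge. Starts at 0.68 rad towards the robot to 0.14 away. Moves at 2 to 3 N and stays where left; then the force grows to 10 to 20 N, falls to nothing at the crest, and the lever jumps on into the notch. Pushed on there it yields 1 mm per 8 N or so; over 35 N strains it and fails the job.
- float_pin (a joint): Tell-tale: 13 mm steel pin standing 9 mm out of a 26 mm brass collar on the valve block (both a little tilted on some rigs), at x = -45, y = -40 mm in the valve's frame; how far it has risen, m. About 0 up to the crest of the detent (0.001 at the crest), 0.0075 to 0.009 with the lever resting in the float notch (0.0065 to 0.0105 counts as in the notch; over 0.0113 the lever is strained).
- cap_top (a point): Centre of the flat top of the lock cap: an aluminium slab 74 (x) x 60 (y) x 18 mm, captive over a grey pedestal at y = +135 mm in the valve's frame, with a steel spring tab hanging at each x end. It goes straight down. Top 103 to 105 mm above the bench at the start, 88 to 90 mm when snapped home.
- lock_cap (a joint): How far the lock cap has been pressed down, m: 0 to 0.002 at the start. From about 3 mm the tabs ride up on their ledges: 12 to 18 N, falling to nothing at 9.5 mm, then it snaps home at about 0.016; hard stop at 0.017. Over 0.0145 is caught. It stays where it is left.
- brick: Bystander: crushed red brick half about 125 x 100 x 60 mm, origin under its centre. Leave alone.
- platen: Bystander: grey steel platen disc, 100 mm in diameter, 22 mm thick, origin under its centre. Leave alone.
- stopwatch: Bystander: green plastic stopwatch, 64 mm in diameter, 17 mm thick, lying flat, origin under its centre. Leave alone.
- cone: Bystander: aluminium cone standing on its 80 mm wide foot, 85 mm tall, origin under its centre. Leave alone.

How it is judged (in metres and radians):
On the way, in this order (a step that is already met when the one before it is completed fails the run):
1. the lever sits in its float notch (value of joint float_pin between 0.0065 and 0.0105 m), for 0.2 s.
2. then the lock cap has snapped home (value of joint lock_cap above 0.0145 m), for 0.2 s.
At the end, for the whole second after the job is handed in: The lever rests in the float notch (tell-tale pin risen 6.5 to 10.5 mm), the lock cap is caught (pressed down more than 14.5 mm), and each bystander lies within 20 mm of where it was (all of step 1 and value of joint lock_cap above 0.0145 m and velocity of joint float_pin below 0.005 m/s and distance of each of brick, platen, stopwatch, cone from where it was at the start of the episode below 0.02 m); the robot touches nothing.
It fails at once if the lever is forced on beyond its float notch (tell-tale pin risen over 11.3 mm) (value of joint float_pin above 0.0113 m).
It fails at once if a bystander is knocked about (moved over 30 mm) (distance of any of brick, platen, stopwatch, cone from where it was at the start of the episode above 0.03 m).
It also fails if it takes over 48 s, if anything falls off the work surface, if the arm or the gripper's body presses on something with over 40 N, if the wrist force passes 120 N, or if a joint passes its speed limit or range.

## Working session

There is one attempt and no reset: what is moved stays moved. The work goes in short steps, Python scripts to look and compute and a shell command to move; the robot and the scene stay as the last step left them, time stands still between calls to the robot, and variables do not carry over. Pictures are saved under pics/ and viewed, and the job is handed in when it is done.

```bash
mkdir -p pics; ls; python3 - <<'E'
from plant import robot
import cv2
s=robot.state();print(s)
for n in ["scene","side","wrist"]:
    p=robot.snapshot(n)
    cv2.imwrite(f"pics/{n}0.png",p["image"][:,:,::-1])
    print(n,{k:v for k,v in p.items() if k not in("image","z_map")}, (p["z_map"]>0).mean())
E
```

```text
pics
{'t': 0.0, 'joint_pos': array([-7.15049877e+01,  2.42834782e+01,  9.34317488e+01, -5.60357374e-04,
        6.23728311e+01, -1.08955642e+00]), 'dq': array([ 0.07292196, -0.05102963,  0.04830829,  0.14268212, -0.03404353,
        0.03778832]), 'effort': array([-1.54664940e-03, -5.44627082e+01, -2.73670185e+01,  6.43603038e-02,
        2.29661143e-02, -1.37086245e-04]), 'tcp_pos': array([ 0.20933214, -0.58830418,  0.22190992]), 'tcp_rot': array([-1.79911948e+02, -1.17846403e-03,  1.95848280e+01]), 'wrist_force': array([-0.02365271,  0.03079973,  0.51368228]), 'torque': array([ 0.00831089, -0.0039215 ,  0.0016173 ]), 'grip_width': 0.08781869103822583}
scene {'camera_matrix': array([[389.28197062,   0.        , 324.9186703 ],
       [  0.        , 389.28197062, 202.2703995 ],
       [  0.        ,   0.        ,   1.        ]]), 'xyz': array([1.20375271, 0.06725399, 0.95389287]), 'rotation': array([-144.49117835,    0.4562935 ,   92.8181618 ])} 0.99594921875
side {'camera_matrix': array([[361.68768095,   0.        , 316.48883834],
       [  0.        , 361.68768095, 194.10822117],
       [  0.        ,   0.        ,   1.        ]]), 'xyz': array([ 0.31568566, -0.40817006,  0.76339434]), 'rotation': array([-138.84567639,   -0.17044734,  -34.72296194])} 0.99613671875
wrist {'camera_matrix': array([[297.90629709,   0.        , 321.12097238],
       [  0.        , 297.90629709, 200.92055942],
       [  0.        ,   0.        ,   1.        ]]), 'tool_from_camera': array([[ 4.26334344e-04, -9.66724966e-01, -2.55817627e-01,
         6.96873572e-02],
       [ 9.99999867e-01,  3.38084047e-04,  3.88948955e-04,
        -1.11976149e-04],
       [-2.89518807e-04, -2.55817759e-01,  9.66724982e-01,
        -1.62197365e-01],
       [ 0.00000000e+00,  0.00000000e+00,  0.00000000e+00,
         1.00000000e+00]])} 0.996140625
```

View pics/scene0.png

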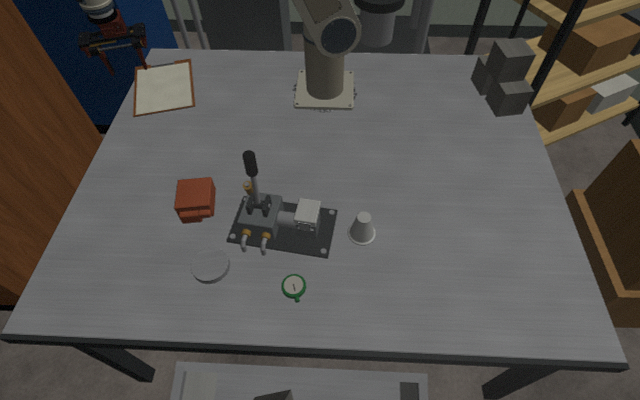

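View pics/side0.png

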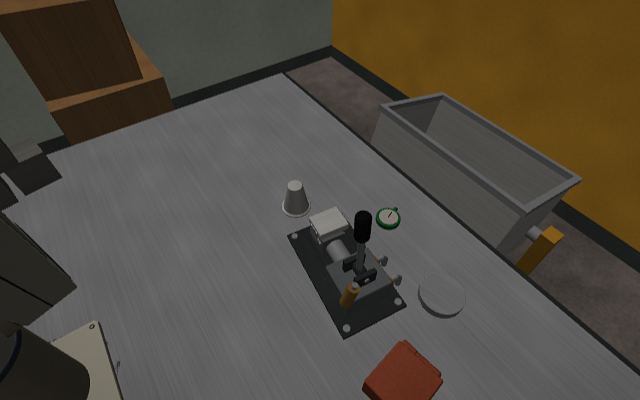

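View pics/wrist0.png

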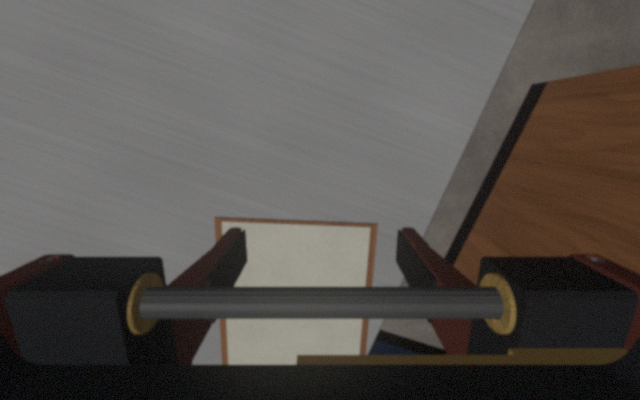

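Scene view: the lever grip is at about (250,163), the cap at (308,212) and the cone at (362,225). The stopwatch is at (293,287), the disc at (210,266) and the brick at (195,198). In the side view the collar and pin are at (350,295) and the grip at (363,225). Next I'll measure these.

```bash
cat > h.py <<'E'
import numpy as np,cv2
from scipy.spatial.transform import Rotation as R
from plant import robot
def cloud(n):
    s=robot.state(); p=robot.snapshot(n); K=p["camera_matrix"]; z=p["z_map"].astype(float)
    v,u=np.mgrid[:400,:640]
    c=np.stack([(u-K[0,2])/K[0,0]*z,(v-K[1,2])/K[1,1]*z,z],-1)
    if n=="wrist":
        T=p["tool_from_camera"]; c=c@T[:3,:3].T+T[:3,3]
        w=c@R.from_euler('xyz',s["tcp_rot"],degrees=True).as_matrix().T+s["tcp_pos"]
    else: w=c@R.from_euler('xyz',p["rotation"],degrees=True).as_matrix().T+p["xyz"]
    w[z<=0]=np.nan
    return p["image"],w,s
E
python3 - <<'E'
from h import *
for n,box in (("scene",(225,345,145,260)),("side",(280,410,195,345))):
    im,w,s=cloud(n); u0,u1,v0,v1=box
    print(n,"bench z",np.nanmedian(w[300:330,150:250,2]) if n=="scene" else np.nanmedian(w[250:300,200:250,2]))
    sub=w[v0:v1,u0:u1].reshape(-1,3); col=im[v0:v1,u0:u1].reshape(-1,3).astype(int)
    hsv=cv2.cvtColor(im,cv2.COLOR_RGB2HSV)[v0:v1,u0:u1].reshape(-1,3).astype(int)
    # plate: dark & z<.02
    pl=(sub[:,2]<.02)&(hsv[:,2]<75)&(sub[:,2]>.002)
    r=cv2.minAreaRect((sub[pl,:2]*1000).astype(np.float32)); print("plate",pl.sum(),r)
    cap=(sub[:,2]>.09)&(sub[:,2]<.12)&(hsv[:,2]>140)&(hsv[:,1]<30)
    print("cap",cap.sum(),np.median(sub[cap],0),cv2.minAreaRect((sub[cap,:2]*1000).astype(np.float32)))
    g=(sub[:,2]>.17)
    print("grip+rod",g.sum(),sub[g].min(0),sub[g].max(0)); 
    for a in np.arange(.10,.30,.02):
        q=sub[(sub[:,2]>a)&(sub[:,2]<a+.02)&~cap]; 
        if len(q): print(round(a,2),len(q),q.mean(0).round(3), hsv[(sub[:,2]>a)&(sub[:,2]<a+.02)&~cap,2].mean().round())
    b=(hsv[:,0]>8)&(hsv[:,0]<25)&(hsv[:,1]>110)
    print("brass",b.sum(),sub[b&(sub[:,2]>.07)].mean(0).round(4),sub[b].max(0).round(4))
E
```

```text
scene bench z -0.0012563923452372783
plate 2188 ((557.0122680664062, -82.98599243164062), (288.4772644042969, 319.8322448730469), 82.35355377197266)
cap 6 [0.62152251 0.01192673 0.10157198] ((625.6083984375, 11.499061584472656), (1.0464779138565063, 52.43887710571289), 81.6551513671875)
grip+rod 366 [ 0.58240119 -0.1624995   0.17153688] [ 0.61231873 -0.13415305  0.2855813 ]
0.1 775 [ 0.616 -0.069  0.105] 101.0
0.12 54 [ 0.582 -0.168  0.127] 81.0
0.14 29 [ 0.606 -0.149  0.15 ] 66.0
0.16 28 [ 0.605 -0.149  0.17 ] 68.0
0.18 30 [ 0.604 -0.148  0.189] 72.0
0.2 22 [ 0.605 -0.147  0.209] 63.0
0.22 65 [ 0.607 -0.146  0.23 ] 35.0
0.24 73 [ 0.606 -0.146  0.25 ] 34.0
0.26 92 [ 0.604 -0.146  0.271] 37.0
0.28 71 [ 0.596 -0.148  0.283] 35.0
brass 144 [ 0.5656 -0.1796  0.1162] [nan nan nan]
side bench z -0.00068238214331795
plate 3708 ((613.7352294921875, -72.77621459960938), (356.66571044921875, 307.53228759765625), 49.88728713989258)
cap 5 [ 0.65492235 -0.02288733  0.10281195] ((624.1725463867188, -12.64942741394043), (41.35255432128906, 71.94966888427734), 74.11504364013672)
grip+rod 576 [ 0.57845925 -0.16336651  0.17011122] [ 0.60828807 -0.13637796  0.28616029]
0.1 1164 [ 0.607 -0.079  0.105] 90.0
0.12 125 [ 0.568 -0.175  0.126] 68.0
0.14 36 [ 0.597 -0.153  0.15 ] 41.0
0.16 39 [ 0.596 -0.153  0.17 ] 42.0
0.18 41 [ 0.595 -0.153  0.19 ] 40.0
0.2 17 [ 0.591 -0.153  0.209] 34.0
0.22 100 [ 0.588 -0.157  0.231] 8.0
0.24 105 [ 0.587 -0.157  0.25 ] 5.0
0.26 136 [ 0.586 -0.156  0.271] 5.0
0.28 158 [ 0.592 -0.15   0.283] 8.0
brass 323 [ 0.5491 -0.1856  0.1077] [nan nan nan]
```

```bash
python3 - <<'E'
from h import *
vis=[]
for n in ("scene","side"):
    im,w,s=cloud(n)
    hsv=cv2.cvtColor(im,cv2.COLOR_RGB2HSV)
    x,y,z=w[...,0],w[...,1],w[...,2]
    cap=(z>.097)&(z<.11)&(y>-.07)&(y<.06)&(x>.5)&(x<.72)
    num,l,st,_=cv2.connectedComponentsWithStats(cap.astype(np.uint8)); k=1+st[1:,4].argmax(); m=l==k
    print(n,"cap",m.sum(),cv2.minAreaRect((w[m][:,:2]*1000).astype(np.float32)),w[m].mean(0).round(4),np.median(z[m]))
    pl=(z>.003)&(z<.013)&(x>.4)&(x<.8)&(y>-.3)&(y<.12)&(hsv[...,2]<85)
    num,l,st,_=cv2.connectedComponentsWithStats(pl.astype(np.uint8)); k=1+st[1:,4].argmax(); m=l==k
    print("plate",m.sum(),cv2.minAreaRect((w[m][:,:2]*1000).astype(np.float32)))
    u=[];
    c=im[190:260,220:350] if n=="scene" else im[190:345,280:420]
    vis.append(cv2.resize(c,None,fx=4,fy=4,interpolation=cv2.INTER_CUBIC))
    cv2.imwrite(f"pics/{n}z.png",vis[-1][:,:,::-1])
    for nm,mm in (("brick",(hsv[...,0]<8)&(hsv[...,1]>120)&(z>.04)&(z<.1)&(x>.3)&(x<.9)),("green",(hsv[...,0]>60)&(hsv[...,0]<85)&(hsv[...,1]>120)&(x>.4))):
        print(nm,mm.sum(),w[mm].mean(0).round(3), w[mm].max(0).round(3))
E
```

```text
scene cap 542 ((626.0972900390625, -17.274433135986328), (59.953800201416016, 80.4440689086914), 82.14366912841797) [ 0.6268 -0.0169  0.1023] 0.10244629521327248
plate 1580 ((621.5056762695312, -35.45372772216797), (176.64950561523438, 162.83628845214844), 82.26394653320312)
brick 200 [ 0.561 -0.344  0.055] [ 0.609 -0.3    0.063]
green 126 [ 0.814 -0.122 -0.03 ] [ 0.963 -0.013  0.019]
side cap 735 ((623.0244750976562, -16.17532730102539), (61.59788131713867, 79.32959747314453), 82.4181900024414) [ 0.6202 -0.0185  0.1029] 0.10311321976861221
plate 2964 ((612.6146850585938, -89.71298217773438), (291.7832336425781, 160.81881713867188), 82.37773132324219)
brick 2398 [ 0.549 -0.348  0.059] [ 0.615 -0.299  0.063]
green 166 [ 0.79  -0.049  0.015] [ 0.839 -0.002  0.274]
```

View pics/sidez.png

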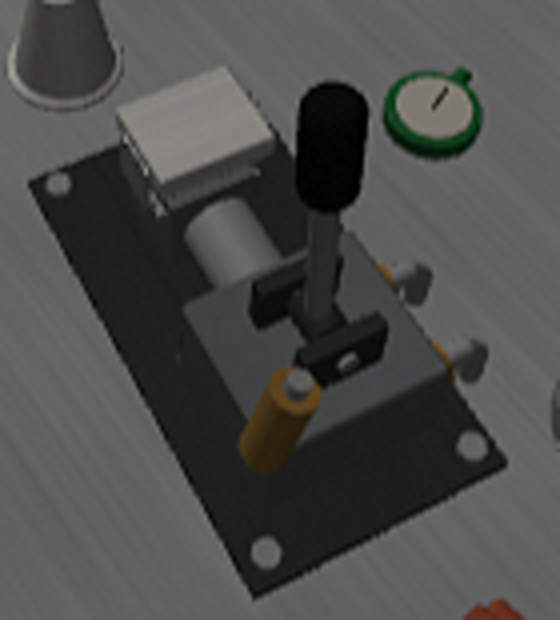

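View pics/scenez.png

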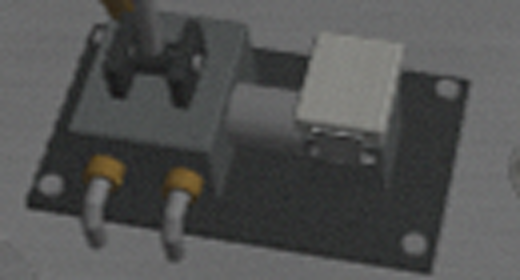

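The measurements agree. The valve origin is about (0.605,-0.149) with a yaw of -7.6°. The cap centre is (0.623,-0.016), top about 0.103. The lever is nearly upright. I'll move the shut fingers to the robot side of the grip, with the wrist camera facing the pin.

```bash
python3 -m creep '[{"jaw":1,"xyz":[5,-3.5,0],"twist":0},{"jaw":1,"xyz":[9,-6.4,0],"twist":0},{"jaw":1,"xyz":[13,-9.2,0],"twist":0},{"jaw":1,"xyz":[17,-12,0],"twist":0},{"jaw":1,"xyz":[20,-14.2,0],"twist":0}]'
python3 -m creep '[{"jaw":1,"xyz":[4,-2.8,0],"twist":0},{"jaw":1,"xyz":[8,-5.7,0],"twist":0},{"jaw":1,"xyz":[12,-8.5,0],"twist":0},{"jaw":1,"xyz":[16,-11.3,0],"twist":0},{"jaw":1,"xyz":[19,-13.5,0],"twist":0}]'
python3 -m creep '[{"jaw":1,"xyz":[3,-2,0],"twist":-0.14},{"jaw":1,"xyz":[5.9,-4.1,0],"twist":-0.28},{"jaw":1,"xyz":[5.9,-4.1,0],"twist":-0.42},{"jaw":1,"xyz":[5.9,-4.1,0],"twist":-0.56},{"jaw":1,"xyz":[5.9,-4.1,0],"twist":-0.7}]'
```

```text
t: 0.85
tcp_pos: [0.3513, -0.3862, 0.2228]
tcp_rot: [180.0, -0.0, 19.6]
wrist_force: [0.8, 0.2, 0.3]
grip_width: 0.0511
t: 1.35
tcp_pos: [0.4854, -0.1949, 0.2229]
tcp_rot: [180.0, -0.0, 19.6]
wrist_force: [0.5, 0.0, 0.2]
grip_width: 0.0111
t: 1.85
tcp_pos: [0.5261, -0.1382, 0.2226]
tcp_rot: [-180.0, 0.0, 60.1]
wrist_force: [0.1, 0.3, 0.4]
grip_width: 0.0004
```

```bash
python3 -m creep '[{"jaw":1,"xyz":[0,0,0],"twist":-0.14},{"jaw":1,"xyz":[0,0,0],"twist":-0.28},{"jaw":1,"xyz":[0,0,0],"twist":-0.42},{"jaw":1,"xyz":[0,0,0],"twist":-0.56},{"jaw":1,"xyz":[0,0,0],"twist":-0.7}]'
python3 -m creep '[{"jaw":1,"xyz":[0,0,0],"twist":-0.14},{"jaw":1,"xyz":[0,0,0],"twist":-0.28},{"jaw":1,"xyz":[0,0,0],"twist":-0.42},{"jaw":1,"xyz":[0,0,0],"twist":-0.56},{"jaw":1,"xyz":[0,0,0],"twist":-0.7}]'
python3 -m creep '[{"jaw":1,"xyz":[0,0,0],"twist":-0.14},{"jaw":1,"xyz":[0,0,0],"twist":-0.28},{"jaw":1,"xyz":[0,0,0],"twist":-0.42},{"jaw":1,"xyz":[0,0,0],"twist":-0.56},{"jaw":1,"xyz":[0,0,0],"twist":-0.56}]'
python3 - <<'E'
from h import *
im,w,s=cloud("wrist"); cv2.imwrite("pics/wrist1.png",im[:,:,::-1]); print(s["tcp_pos"],s["tcp_rot"],s["joint_pos"])
E
```

```text
t: 2.35
tcp_pos: [0.526, -0.1387, 0.2227]
tcp_rot: [180.0, 0.0, 100.1]
wrist_force: [0.3, -0.2, 0.7]
grip_width: 0.0007
t: 2.85
tcp_pos: [0.5259, -0.1387, 0.2227]
tcp_rot: [180.0, 0.0, 140.2]
wrist_force: [0.1, 0.3, -0.3]
grip_width: 0.0007
t: 3.35
tcp_pos: [0.5259, -0.1387, 0.2227]
tcp_rot: [-180.0, 0.0, 172.1]
wrist_force: [0.4, -0.1, 1.0]
grip_width: 0.0007
[ 0.52594876 -0.13871991  0.22272685] [-1.79998633e+02  5.40844646e-03  1.72061344e+02] [-1.60286384e+01  1.74559661e+01  1.03700477e+02 -6.91580741e-04
  5.88380098e+01 -9.80896249e+01]
```

View pics/wrist1.png

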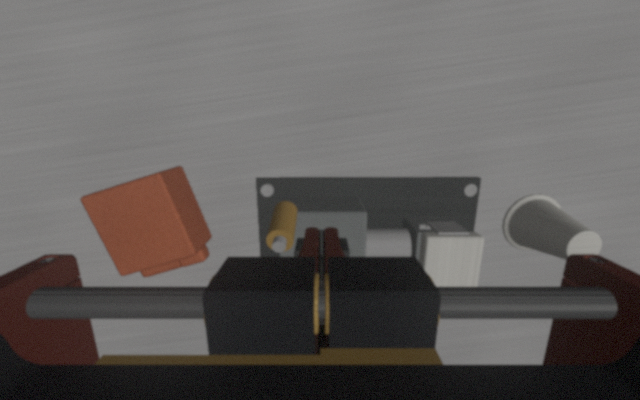

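Wrist view: the pin tip is at (280,245) on top of its brass collar, whose body is at (285,215). The fingers, tips at (322,235), are lined up with the lever. I'll take a pin baseline and then push along tool −x.

```bash
cat >> h.py <<'E'
def pin():
    # grey pin top relative to brass collar top, near valve (-45,-40)
    im,w,s=cloud("wrist"); hsv=cv2.cvtColor(im,cv2.COLOR_RGB2HSV)
    d=np.hypot(w[...,0]-.5548,w[...,1]+.183)<.03
    z=w[...,2]; ok=d&(z>.09)&(z<.16)
    br=ok&(hsv[...,1]>110); gr=ok&(hsv[...,1]<70)
    v,u=np.where(gr)
    print("t",s["t"],"pin px",gr.sum(),"top z",np.percentile(z[gr],[50,95]).round(4) if gr.sum() else None,"xy",w[gr].mean(0).round(4),"uv",u.mean().round(1),v.mean().round(1),"brass top",np.percentile(z[br],[50,97]).round(4) if br.sum() else None,"F",s["wrist_force"].round(1),"tcp",s["tcp_pos"].round(4))
    return im,w
E
python3 -c "
from h import *
pin()"
python3 -m creep '[{"jaw":1,"xyz":[-1,0,0],"twist":0},{"jaw":1,"xyz":[-2,0,0],"twist":0},{"jaw":1,"xyz":[-3,0,0],"twist":0},{"jaw":1,"xyz":[-3.5,0,0],"twist":0},{"jaw":1,"xyz":[-4,0,0],"twist":0}]'
python3 -c "
from h import *
im,w=pin()
cv2.imwrite('pics/w2.png',im[:,:,::-1])
im,w,s=cloud('side');cv2.imwrite('pics/s2.png',im[150:350,240:460,::-1].repeat(2,0).repeat(2,1))"
```

```text
t 3.4 pin px 286 top z [0.1272 0.1304] xy [ 0.5638 -0.1788  0.1203] uv 284.8 244.3 brass top [0.1169 0.1235] F [ 0.3  0.2 -0.4] tcp [ 0.5259 -0.1387  0.2227]
t: 3.95
tcp_pos: [0.5662, -0.1444, 0.2224]
tcp_rot: [180.0, -0.0, 172.0]
wrist_force: [-0.7, -0.2, -0.1]
grip_width: 0.0004
t 3.95 pin px 338 top z [0.1266 0.13  ] xy [ 0.5655 -0.1783  0.1196] uv 284.1 204.6 brass top [0.1187 0.1235] F [-0.7 -0.2 -0.1] tcp [ 0.5662 -0.1444  0.2224]
```

View pics/s2.png

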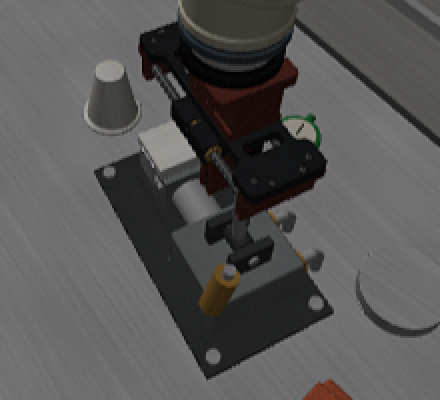

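View pics/w2.png

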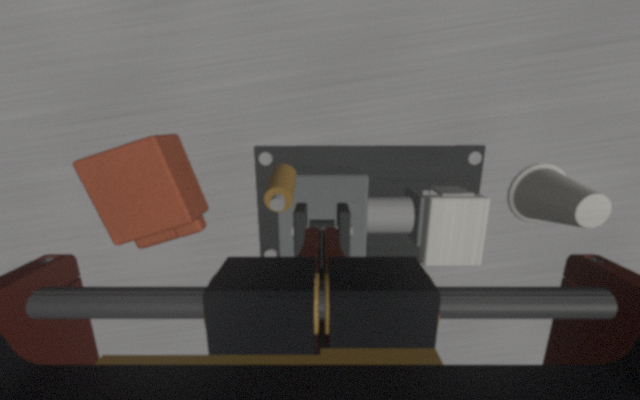

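```bash
python3 -m creep '[{"jaw":1,"xyz":[-0.3,0,0],"twist":0},{"jaw":1,"xyz":[-0.6,0,0],"twist":0},{"jaw":1,"xyz":[-0.9,0,0],"twist":0},{"jaw":1,"xyz":[-1.2,0,0],"twist":0}]'
python3 -c "
from h import *
pin()"
```

```text
t: 4.45
tcp_pos: [0.5775, -0.1459, 0.2228]
tcp_rot: [180.0, -0.0, 172.0]
wrist_force: [-2.4, 0.9, 2.4]
grip_width: 0.0004
t 4.45 pin px 343 top z [0.1269 0.1305] xy [ 0.5657 -0.1784  0.1199] uv 283.6 192.7 brass top [0.119  0.1235] F [-2.4  0.9  2.4] tcp [ 0.5775 -0.1459  0.2228]
```

Contact at about 2.4 N, which matches the free-moving force. I'll continue in 12 mm steps or smaller.

```bash
python3 -m creep '[{"jaw":1,"xyz":[-0.3,0,0],"twist":0},{"jaw":1,"xyz":[-0.6,0,0],"twist":0},{"jaw":1,"xyz":[-0.9,0,0],"twist":0}]'
python3 -c "
from h import *
pin()"
```

```text
t: 4.8
tcp_pos: [0.5864, -0.1472, 0.2227]
tcp_rot: [180.0, -0.0, 172.0]
wrist_force: [-3.0, 0.7, 3.2]
grip_width: 0.0004
t 4.8 pin px 340 top z [0.1271 0.1302] xy [ 0.5652 -0.1787  0.1204] uv 282.8 182.7 brass top [0.1191 0.1236] F [-3.   0.7  3.2] tcp [ 0.5864 -0.1472  0.2227]
```

```bash
python3 -m creep '[{"jaw":1,"xyz":[-0.3,0,0],"twist":0},{"jaw":1,"xyz":[-0.6,0,0],"twist":0},{"jaw":1,"xyz":[-0.9,0,0],"twist":0}]'
python3 -c "
from h import *
im,w=pin()
im,w,s=cloud('side');cv2.imwrite('pics/s3.png',im[150:350,240:460,::-1].repeat(2,0).repeat(2,1))"
```

```text
t: 5.15
tcp_pos: [0.5956, -0.1485, 0.2227]
tcp_rot: [180.0, 0.0, 172.0]
wrist_force: [-3.1, -0.2, 3.2]
grip_width: 0.0006
t 5.15 pin px 325 top z [0.1274 0.1302] xy [ 0.565 -0.179  0.121] uv 282.0 172.5 brass top [0.1193 0.1237] F [-3.1 -0.2  3.2] tcp [ 0.5956 -0.1485  0.2227]
```

View pics/s3.png

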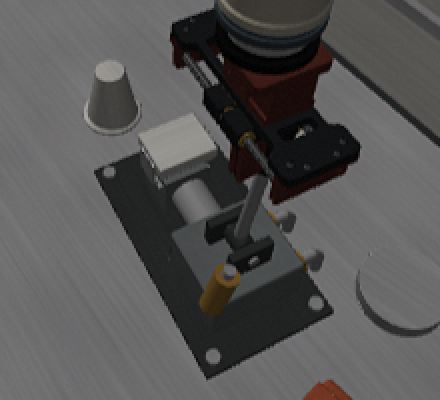

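The lever leans away in front of the fingers and the pin is still down. I'll carry on.

```bash
python3 -m creep '[{"jaw":1,"xyz":[-0.3,0,0],"twist":0},{"jaw":1,"xyz":[-0.6,0,0],"twist":0},{"jaw":1,"xyz":[-0.9,0,0],"twist":0}]'
python3 -c "
from h import *
pin()"
```

```text
t: 5.55
tcp_pos: [0.6041, -0.1497, 0.2223]
tcp_rot: [180.0, -0.1, 172.0]
wrist_force: [-3.3, 1.0, -0.5]
grip_width: 0.0002
t 5.55 pin px 331 top z [0.1275 0.1305] xy [ 0.565  -0.179   0.1212] uv 281.7 163.0 brass top [0.1196 0.1235] F [-3.3  1.  -0.5] tcp [ 0.6041 -0.1497  0.2223]
```

```bash
python3 -m creep '[{"jaw":1,"xyz":[-0.3,0,0],"twist":0},{"jaw":1,"xyz":[-0.6,0,0],"twist":0},{"jaw":1,"xyz":[-0.9,0,0],"twist":0}]'
python3 -c "
from h import *
pin()"
```

```text
t: 5.9
tcp_pos: [0.611, -0.1506, 0.2217]
tcp_rot: [180.0, -0.3, 172.0]
wrist_force: [-10.9, 1.7, 1.3]
grip_width: 0.0005
t 5.9 pin px 332 top z [0.1277 0.1302] xy [ 0.5649 -0.1794  0.1219] uv 280.8 155.7 brass top [0.1198 0.1236] F [-10.9   1.7   1.3] tcp [ 0.611  -0.1506  0.2217]
```

The detent is being felt at 11 N. I'll use smaller steps.

```bash
python3 -m creep '[{"jaw":1,"xyz":[-0.2,0,0],"twist":0},{"jaw":1,"xyz":[-0.4,0,0],"twist":0}]'
python3 -c "
from h import *
pin()"
```

```text
t: 6.15
tcp_pos: [0.6139, -0.151, 0.2213]
tcp_rot: [180.0, -0.5, 172.0]
wrist_force: [-12.7, 1.8, 0.6]
grip_width: 0.0007
t 6.15 pin px 335 top z [0.1277 0.1304] xy [ 0.565  -0.1793  0.1216] uv 280.8 152.7 brass top [0.1196 0.1236] F [-12.7   1.8   0.6] tcp [ 0.6139 -0.151   0.2213]
```

```bash
python3 -m creep '[{"jaw":1,"xyz":[-0.2,0,0],"twist":0},{"jaw":1,"xyz":[-0.4,0,0],"twist":0}]'
python3 -c "
from h import *
pin()"
```

```text
t: 6.4
tcp_pos: [0.6171, -0.1514, 0.2209]
tcp_rot: [180.0, -0.6, 172.0]
wrist_force: [-13.1, 2.6, -1.2]
grip_width: 0.0006
t 6.4 pin px 328 top z [0.1279 0.1305] xy [ 0.5648 -0.1795  0.1222] uv 280.2 148.9 brass top [0.1197 0.1236] F [-13.1   2.6  -1.2] tcp [ 0.6171 -0.1514  0.2209]
```

```bash
python3 -m creep '[{"jaw":1,"xyz":[-0.2,0,0],"twist":0},{"jaw":1,"xyz":[-0.4,0,0],"twist":0}]'
python3 -c "
from h import *
pin()"
```

```text
t: 6.65
tcp_pos: [0.6209, -0.152, 0.2203]
tcp_rot: [180.0, -0.6, 172.0]
wrist_force: [-12.1, 1.4, -4.6]
grip_width: 0.0005
t 6.65 pin px 334 top z [0.1279 0.1304] xy [ 0.5647 -0.1796  0.122 ] uv 279.9 144.4 brass top [0.1197 0.1237] F [-12.1   1.4  -4.6] tcp [ 0.6209 -0.152   0.2203]
```

Force is past its peak. Another small step.

```bash
python3 -m creep '[{"jaw":1,"xyz":[-0.2,0,0],"twist":0},{"jaw":1,"xyz":[-0.4,0,0],"twist":0}]'
python3 -c "
from h import *
pin()"
```

```text
t: 6.9
tcp_pos: [0.6266, -0.1528, 0.2209]
tcp_rot: [180.0, -0.3, 172.0]
wrist_force: [-4.0, 0.8, -2.3]
grip_width: 0.0008
t 6.9 pin px 335 top z [0.1293 0.1316] xy [ 0.5645 -0.18    0.1237] uv 279.0 137.0 brass top [0.12   0.1237] F [-4.   0.8 -2.3] tcp [ 0.6266 -0.1528  0.2209]
```

Force has fallen to 4 N and the pin is up about 1.2 mm, so this is the crest. I'll nudge on.

```bash
python3 -m creep '[{"jaw":1,"xyz":[-0.2,0,0],"twist":0},{"jaw":1,"xyz":[-0.3,0,0],"twist":0}]'
python3 -c "
from h import *
pin()"
```

```text
t: 7.15
tcp_pos: [0.6332, -0.154, 0.2233]
tcp_rot: [-180.0, 0.2, 172.0]
wrist_force: [0.4, -0.8, 0.6]
grip_width: 0.0003
t 7.15 pin px 364 top z [0.1344 0.1371] xy [ 0.5652 -0.1804  0.1272] uv 278.4 128.9 brass top [0.1204 0.1237] F [ 0.4 -0.8  0.6] tcp [ 0.6332 -0.154   0.2233]
```

Force has dropped to zero and the pin has risen, so the lever has jumped. I'll back off and check.

```bash
python3 -m creep '[{"jaw":1,"xyz":[1,0,0],"twist":0},{"jaw":1,"xyz":[3,0,0],"twist":0},{"jaw":1,"xyz":[5,0,0],"twist":0},{"jaw":1,"xyz":[7,0,0],"twist":0},{"jaw":1,"xyz":[7,0,0],"twist":0}]'
python3 -c "
from h import *
im,w=pin()
cv2.imwrite('pics/w4.png',im[:,:,::-1])
im,w,s=cloud('side');cv2.imwrite('pics/s4.png',im[150:350,240:460,::-1].repeat(2,0).repeat(2,1))"
```

```text
t: 7.7
tcp_pos: [0.5602, -0.1435, 0.2229]
tcp_rot: [180.0, -0.1, 172.0]
wrist_force: [-0.9, -0.0, -0.2]
grip_width: 0.0006
t 7.7 pin px 355 top z [0.134  0.1374] xy [ 0.5656 -0.1783  0.1249] uv 283.5 212.7 brass top [0.119  0.1235] F [-0.9 -0.  -0.2] tcp [ 0.5602 -0.1435  0.2229]
```

View pics/s4.png

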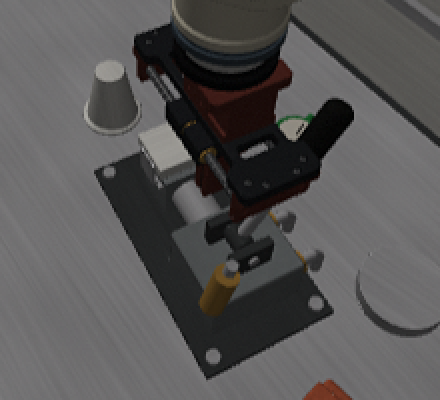

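View pics/w4.png

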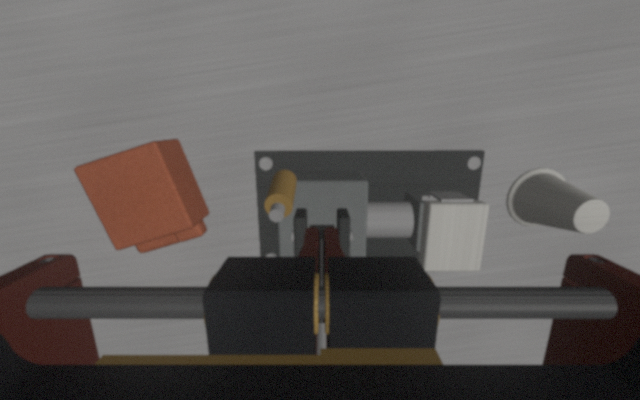

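The pin has risen about 7.4 mm and is steady with the fingers clear, so the lever rests in its notch. In the side view the grip leans away at (330,125) and the pin stands tall at (231,268). Now to the lock cap.

```bash
python3 -m creep '[{"jaw":1,"xyz":[0,4,0],"twist":0},{"jaw":1,"xyz":[-1,8,0],"twist":0},{"jaw":1,"xyz":[-3,11.5,0],"twist":0},{"jaw":1,"xyz":[-4.5,13.5,0],"twist":0},{"jaw":1,"xyz":[-4.5,13.5,0],"twist":0}]'
python3 -m creep '[{"jaw":1,"xyz":[0,0,3],"twist":0},{"jaw":1,"xyz":[0,0,6],"twist":0},{"jaw":1,"xyz":[0,0,9],"twist":0},{"jaw":1,"xyz":[0,0,10],"twist":0},{"jaw":1,"xyz":[0,0,10],"twist":0}]'
python3 -c "
from h import *
im,w,s=cloud('wrist')
cv2.imwrite('pics/w5.png',im[:,:,::-1])
im,w,s=cloud('side');cv2.imwrite('pics/s5.png',im[150:350,240:460,::-1].repeat(2,0).repeat(2,1))"
```

```text
t: 8.3
tcp_pos: [0.6289, -0.014, 0.2228]
tcp_rot: [180.0, 0.1, 172.2]
wrist_force: [0.4, -0.9, -0.3]
grip_width: 0.0007
t: 8.8
tcp_pos: [0.625, -0.017, 0.1213]
tcp_rot: [-180.0, -0.2, 172.0]
wrist_force: [0.2, 0.1, -0.2]
grip_width: 0.0004
```

View pics/s5.png

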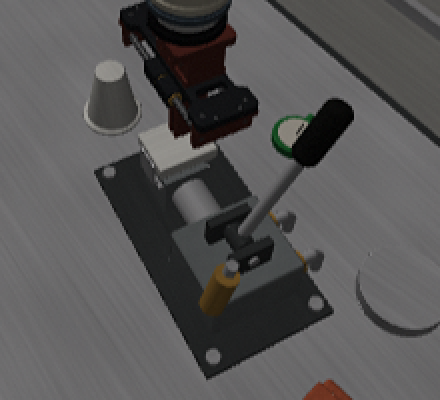

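View pics/w5.png

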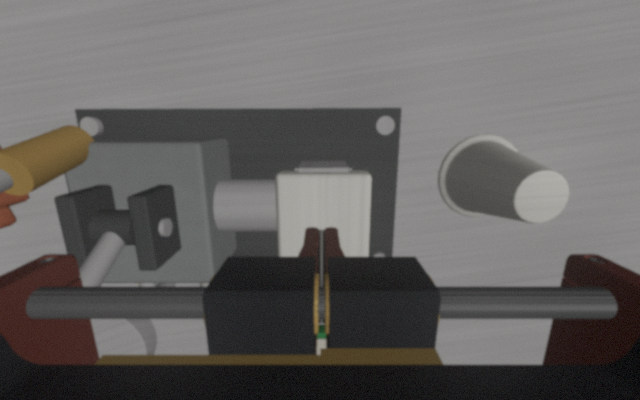

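The fingers are centred over the cap: tips at (322,235), cap spanning u 276–372. The lever and cone are clear. Pressing down.

```bash
python3 -m creep '[{"jaw":1,"xyz":[0,0,1],"twist":0},{"jaw":1,"xyz":[0,0,1.5],"twist":0},{"jaw":1,"xyz":[0,0,1.8],"twist":0},{"jaw":1,"xyz":[0,0,2.1],"twist":0}]'
python3 -m creep '[{"jaw":1,"xyz":[0,0,0.2],"twist":0},{"jaw":1,"xyz":[0,0,0.4],"twist":0}]'
```

```text
t: 9.3
tcp_pos: [0.6259, -0.0165, 0.1017]
tcp_rot: [-180.0, 0.0, 172.0]
wrist_force: [-1.0, -0.9, 5.3]
grip_width: 0.0007
t: 9.5
tcp_pos: [0.626, -0.0165, 0.0991]
tcp_rot: [-180.0, 0.0, 172.0]
wrist_force: [-5.4, 0.5, 13.7]
grip_width: 0.0003
```

```bash
python3 -m creep '[{"jaw":1,"xyz":[0,0,0.2],"twist":0},{"jaw":1,"xyz":[0,0,0.4],"twist":0}]'
python3 -m creep '[{"jaw":1,"xyz":[0,0,0.2],"twist":0},{"jaw":1,"xyz":[0,0,0.4],"twist":0}]'
```

```text
t: 9.7
tcp_pos: [0.626, -0.0165, 0.0943]
tcp_rot: [-180.0, 0.0, 172.0]
wrist_force: [-0.4, 0.5, 0.5]
grip_width: 0.0004
t: 9.9
tcp_pos: [0.626, -0.0164, 0.0894]
tcp_rot: [180.0, 0.0, 172.0]
wrist_force: [0.0, 0.3, 0.1]
grip_width: 0.0005
```

```bash
python3 -m creep '[{"jaw":1,"xyz":[0,0,0.2],"twist":0},{"jaw":1,"xyz":[0,0,0.3],"twist":0}]'
python3 -m creep '[{"jaw":1,"xyz":[0,0,-1],"twist":0},{"jaw":1,"xyz":[0,0,-4],"twist":0},{"jaw":1,"xyz":[0,0,-9],"twist":0},{"jaw":1,"xyz":[0,0,-14],"twist":0},{"jaw":1,"xyz":[0,0,-16],"twist":0}]'
python3 -m creep '[{"jaw":1,"xyz":[4,0,0],"twist":0},{"jaw":1,"xyz":[8,0,0],"twist":0},{"jaw":1,"xyz":[12,0,0],"twist":0},{"jaw":1,"xyz":[15,0,0],"twist":0},{"jaw":1,"xyz":[15,0,0],"twist":0}]'
python3 - <<'E'
from h import *
for n in ("scene","side","wrist"):
    im,w,s=cloud(n); x,y,z=w[...,0],w[...,1],w[...,2]
    d=(abs(x-.6235)<.025)&(abs(y+.016)<.02)&(z>.07)&(z<.12)
    hsv=cv2.cvtColor(im,cv2.COLOR_RGB2HSV)
    print(n,"cap z",d.sum(),np.median(z[d]).round(4))
    b=(hsv[...,0]<8)&(hsv[...,1]>120)&(z>.04)&(z<.1)&(x>.3)&(x<.9)&(y<-.25); print("brick",b.sum(),w[b].mean(0).round(3))
    cv2.imwrite(f"pics/{n}6.png",im[:,:,::-1])
pin(); print(robot.state())
E
```

```text
t: 10.1
tcp_pos: [0.6262, -0.0164, 0.0881]
tcp_rot: [180.0, 0.0, 172.0]
wrist_force: [-7.4, 1.1, 23.2]
grip_width: 0.0006
t: 10.6
tcp_pos: [0.6282, -0.0165, 0.252]
tcp_rot: [180.0, 0.4, 172.0]
wrist_force: [0.4, 0.3, 0.6]
grip_width: 0.0006
t: 11.1
tcp_pos: [0.4738, 0.0048, 0.2465]
tcp_rot: [-180.0, -0.1, 172.0]
wrist_force: [-0.9, -0.5, 0.7]
grip_width: 0.0002
scene cap z 228 0.0867
brick 195 [ 0.561 -0.347  0.055]
side cap z 304 0.0872
brick 2184 [ 0.548 -0.349  0.059]
wrist cap z 6 0.0879
brick 591 [ 0.52  -0.329  0.055]
t 11.25 pin px 34 top z [0.1046 0.12  ] xy [ 0.5469 -0.1856  0.1054] uv 162.4 272.3 brass top [0.1102 0.1232] F [ 0.7  0.8 -0.2] tcp [0.4786 0.0044 0.2472]
{'t': 11.3, 'joint_pos': array([-9.03479209e-01,  9.97968589e+00,  1.10127896e+02, -2.13449122e-03,
        5.98073419e+01, -8.28905684e+01]), 'dq': array([-0.11936943,  0.70498332, -0.21212325, -0.11165396,  0.11664076,
       -0.02994161]), 'effort': array([ 9.47822398e-02, -3.84568584e+01, -2.59421664e+01, -1.80357045e-03,
        1.06940791e-01, -1.94495447e-04]), 'tcp_pos': array([0.47877621, 0.00434121, 0.24705406]), 'tcp_rot': array([1.79991303e+02, 8.46510798e-02, 1.71988155e+02]), 'wrist_force': array([-0.4593256 ,  0.33008671,  0.28652597]), 'torque': array([ 0.03711507, -0.12688387,  0.00371497]), 'grip_width': 0.000606012246781495}
```

View pics/side6.png

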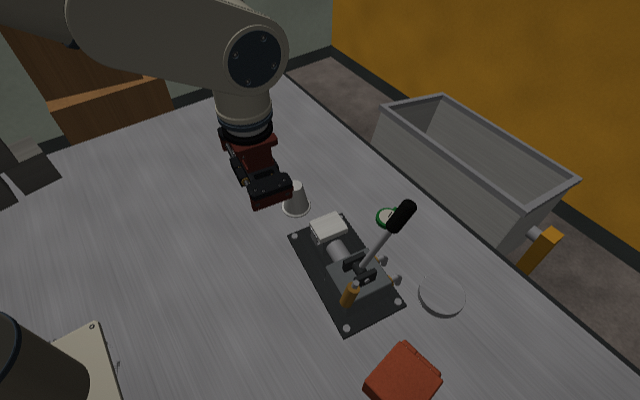

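View pics/wrist6.png

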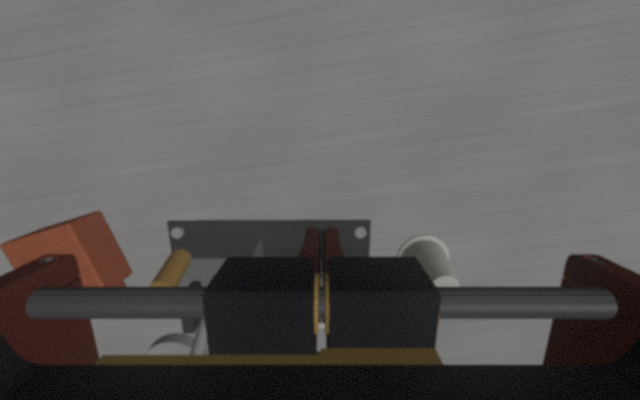

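```bash
python3 - <<'E'
from h import *
im,w,s=cloud("side"); hsv=cv2.cvtColor(im,cv2.COLOR_RGB2HSV)
a=w[275:320,330:370]; h=hsv[275:320,330:370]; z=a[...,2]
d=np.hypot(a[...,0]-.5548,a[...,1]+.183)<.03
g=d&(h[...,1]<90)&(z>.11); b=d&(h[...,1]>110)
print("side pin",np.sort(z[g])[-8:].round(4),"brass",np.percentile(z[b],97).round(4))
i0=cv2.imread("pics/side0.png"); i1=im[:,:,::-1]
v=np.hstack([cv2.resize(i[270:320,325:375],(390,390),interpolation=cv2.INTER_CUBIC) for i in (i0,i1)]); cv2.imwrite("pics/cmp.png",v)
for n,i in (("before",cv2.imread("pics/scene0.png")),("after",cv2.imread("pics/scene6.png"))): 
    hh=cv2.cvtColor(i,cv2.COLOR_BGR2HSV); m=(hh[...,0]>60)&(hh[...,0]<85)&(hh[...,1]>120); m[:250]=0; vv,uu=np.where(m); print(n,"watch",uu.mean().round(1),vv.mean().round(1))
E
```

```text
side pin [0.1367 0.1367 0.1367 0.1368 0.1368 0.1375 0.1377 0.1393] brass 0.1229
before watch 264.9 297.4
after watch 273.8 294.5
```

View pics/cmp.png

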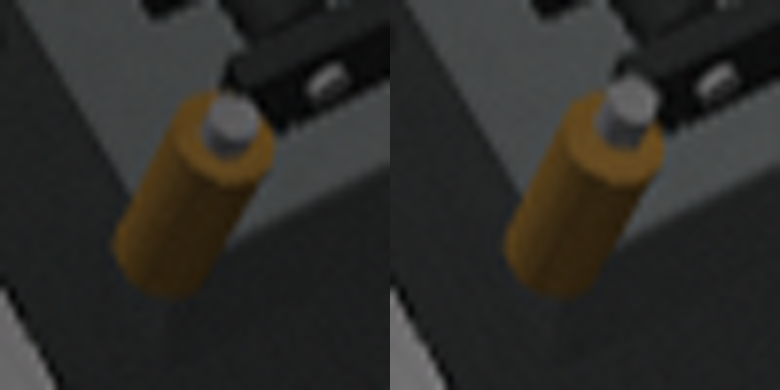

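View pics/scene6.png

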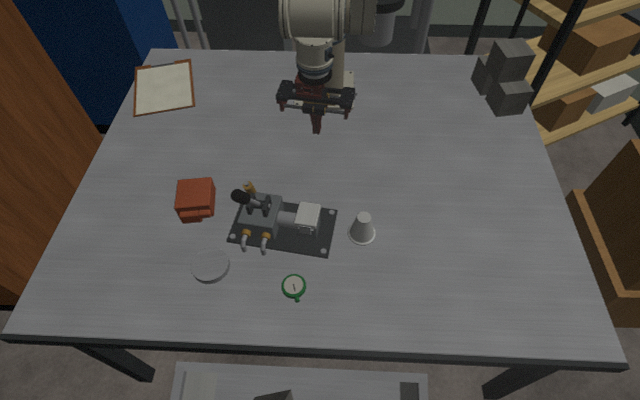

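The side comparison shows the pin clearly higher (left before, right after). In the scene view the brick (195,198), disc (210,266), watch (293,287) and cone (362,225) are at the same pixels as at the start. The watch-mask means differ because that mask also catches background, but the watch itself has not moved. The arm touches nothing, so I'm handing in.

```bash
python3 -c "
from plant import robot
print(robot.close_job()); print(robot.state()['t'])"
```

```text
the job is handed in; nothing more can be done
None
the job is handed in; nothing more can be done
```

The lever is in its float notch and the lock cap is snapped home. I handed the job in after about 11.5 s; it gives no verdict, so what follows are my own checks.

- **Lever:** I pushed it with shut fingers. The force peaked at about 13 N and fell to zero over the crest, and I backed off at once. The tell-tale pin rose about 7.4 mm in the wrist view, from 0.130 to 0.1374 m. A side-view check after the cap was pressed put the pin top at about 0.137 m. Both are inside the 6.5–10.5 mm window, just under the 7.5 mm nominal rest, within what the camera can resolve.
- **Lock cap:** Pressing peaked at about 14 N and dropped to nothing as it snapped, then met the hard stop at 23 N. The top went from about 0.103 to 0.087 m, roughly 16 mm down.
- **Bystanders:** The brick, disc, stopwatch and cone sit at the same pixels in the scene view as at the start. A colour-mask check on the stopwatch disagreed by about 9 px because the mask also picked up background; in the picture it has not moved.
- **At the end:** The gripper is clear of everything, with wrist force below 1 N.

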